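# Find where the red brush box's cover binds, then back it off

## Task

The sliding cover of the red brush box binds somewhere along its track. Slide that cover forward along the track until its leading edge just meets the tight spot, the pair of yellow shoes, without forcing the shoes along; then back it off by about 25 mm and let go, so that the cover stands free of the tight spot. Leave the cover of the black box where it is.

Things in the scene. Friction and masses are not known exactly. Their poses are not given: they have to be found in the camera images.
- red_cover (a joint): forward slide of the red box's cover in m: 0 fully back, at most 0.165; grows along red_grip's x axis (roughly away from the robot). About 1 N of friction; stays where left. The box is red, fixed to the table, open-topped, 300 mm long (x), 110 wide, 60 high, with side rails; the red cover between them is 120 mm long, its top face 56 mm above the table.
- red_grip (a point): centre of the grip of the red cover's handle: an upright pale wood block 18 mm thick (x), 60 mm wide (y), its top 16 mm above this point, its foot on the cover's top face 22 mm below; pinch it from above across the 18 mm. x axis: level, the way the cover slides forward; z up. The cover's leading edge is 60 mm ahead along x.
- red_stop (a point): tight spot in the red box's track: two yellow shoes, one at each rail, 16 mm long (x), 26 wide, 8 mm proud of the cover's top. The point is midway between them, in the plane of the faces that the cover's leading edge meets (60 mm ahead of red_grip on contact); axes as red_grip. They resist with about 12 N, creep along if pushed harder, and do not spring back.
- black_grip (a point): the same point on the handle of the black box's cover; that box is like the red one but black, with yellow shoes of its own. A bystander, not to be moved.

How it is judged:
By the outcome, as a careful person would: the job done as asked, in the order asked, and still so for the second after the job is handed in, with the robot touching nothing.
It also fails if it takes over 32 s, if anything falls off the work surface, if the arm or the gripper's body presses on something with over 40 N, if the wrist force passes 120 N, or if a joint passes its speed limit or range.

## Robot

A 6-joint arm with a two-finger parallel gripper is mounted at the origin on the work surface. World frame = base frame: x ahead of the robot, y to its left, z up, the work surface at z = 0. Lengths are in m, angles in rad, forces in N, time in s.
With the tool pointing down it reaches from about 0.25 to 0.725 m from the base axis. Payload 4 kg.
Tool frame: the origin (TCP) lies on the centre line of the jaws, within the pads' length; the fingertips stand tip_reach ahead of it and the grasp point (between the pads) lies 5 mm behind it (tip_reach is the distance from the TCP to the fingertips, in m); z points along the fingers, y is the direction in which the jaws open and shut (so a half turn about z gives the same grasp; the last joint's range is limited). The gripper opens to 85 mm and grips with 20 to 120 N. Pads are 22 mm wide; open, the fingers measure 114 mm over their backs; the gripper's body (76 mm by 85 mm) begins 54 mm behind the grasp point. The pads swing forward as they close: fully open they stand 13 mm farther back than shut.
Start: joints at [-1.281, 0.241, 0.005, 1.335, 0, 1.571], TCP at [0.143, -0.479, 0.245] pointing down, gripper open.
Joint ranges: [-2.72, 2.72], [-1.05, 1.87], [-1.09, 1.28], [-1.99, 2.15], [-1.42, 1.44], [-3.14, 3.14]. Speed limits (rad/s): [2.79, 2.79, 3.14, 3.14, 3.14, 3.14].

## Interface

Orientations are given as a unit quaternion [x, y, z, w].
In Python, from workcell import * gives the robot as it stands.
- The arm moves only by the tool arm_command, never from a script. Its arguments are lists of equal length, an entry for each row: "translation": the shift along the tool's x, y, z in cm, a list of three; "turn": the turn about the tool's z in rad; "hand": the closure, from 0 (fully open) to 1 (shut). In form: {"translation": [[x, y, z], ...], "turn": [turn, ...], "hand": [hand, ...]}. A call has 1 to 5 rows; each row is the pose to reach, as a shift and turn from the pose commanded when the call began, along the tool's axes at that moment; what a row does not reach only later rows make up. A row lasts 1/12 s, in which the tool goes at most 41.7 mm and 7.16 degrees, less where a joint would pass 70% of its speed; a pose out of reach is approached as far as the arm can. A call with a gripper value outside its range is refused whole. The fingers move at their own pace and stop on an object; the grip force is fixed at half the most. Time passes only in rows, so rows that repeat a pose let the fingers close. It gives the time, the measured TCP pose, the force and the opening at its end, in the units of the state.
- get_obs(): the state, without advancing time (a new reading comes with each control period).
- camera(name): name is "scene" or "top" or "wrist"; returns (picture, depth): 384x512x3 uint8, red, green, blue; 384x512 float32, m along the optical axis (not along the pixel's ray), 0 where there is no reading.
- camera_info(name): a dict with "mtx" (3x3 intrinsics, pixels), "dist_coeffs" ([k1, k2, p1, p2, k3] as OpenCV has them; the pictures are not rectified), "world_to_cam" (4x4, takes a point from world to camera coordinates). Camera axes: x right, y down, z forward; pixel columns grow to the right and rows downward; lengths in m; the calibration is good to about 2 mm. A picture is of the moment at which its call begins: read the wrist's pose just before it. camera_info takes no time and is no camera call; for the wrist camera it gives the pose at the moment of the call.
- job_done(): hands the job in, once; it reports no verdict.
Trained networks look in the newest picture that a camera, given by its name, has taken for a name from the list of things; names that differ only in an ending like _2 or _b are one class to them, and where a whole thing is asked for, a point or a joint stands for the part that bears it (a point fixed in the world has none). Each returns a list of dicts, best first, with "conf" (0 to 1); they miss things now and then, are a little off and sometimes report something else, mostly with a low value. They report only what shows in the picture. A call takes as long as a camera call.
- search_frame(camera, name): "location" ([row, column] in pixels, amid what is visible of it).
- spot_point(camera, name): "location" ([row, column] in pixels: a listed point, or the origin of a listed thing).
The state is a dict: "clock": time; "joint_pos": joint angles; "joint_vel": joint speeds; "tau": joint torques, N m; "eef_pos": TCP position; "tool_rot": TCP orientation; "ft_force": force on the tool from outside, world axes, zero at the start; "ft_torque": the same for the moment, N m; "grip_width": finger opening in m.
Only numpy, scipy, OpenCV 4.12 (cv2) and the standard library are available. Lean on these libraries where they do the work, as an engineer would, in place of code of your own. Each camera call takes 0.05 s, during which the arm holds its last target. There are 200 camera calls.

## Working session

There is one attempt and no reset: what is moved stays moved. The work goes in short steps, Python scripts to look and compute and a tool call to move; the robot and the scene stay as the last step left them, time stands still between calls to the robot, and variables do not carry over. Pictures are saved under pics/ and viewed, about 8 in all and at most 12, crops included, and the job is handed in when it is done.

Besides the shell and the picture viewer there is one more tool, called after "Call:" as name(argument=value, ...), one argument or row to a line, values as JSON. arm_command: Moves the arm, as the interface text tells. Its arguments: {"type":"object","properties":{"translation":{"type":"array","items":{"type":"array","items":{"type":"number"}}},"turn":{"type":"array","items":{"type":"number"}},"hand":{"type":"array","items":{"type":"number"}}},"required":["translation","turn","hand"]}

```bash
mkdir -p pics
cat > h.py <<'E'
from workcell import *
import numpy as np, cv2
from scipy.spatial.transform import Rotation as R
def unproj(info,d,rc,z=None):
    K=np.array(info["mtx"]);D=np.array(info["dist_coeffs"]);T=np.linalg.inv(np.array(info["world_to_cam"]))
    r,c=rc
    n=cv2.undistortPoints(np.array([[[c,r]]],float),K,D)[0,0]
    ray=T[:3,:3]@np.array([n[0],n[1],1]);o=T[:3,3]
    if z is None:
        return o+ray*d[int(round(r)),int(round(c))]
    return o+ray*(z-o[2])/ray[2]
E
python3 - <<'E'
from h import *
o=get_obs();print(o)
for cam in ["top","scene"]:
    im,d=camera(cam);inf=camera_info(cam)
    cv2.imwrite(f"pics/{cam}0.png",im[:,:,::-1]); np.save(f"pics/{cam}0.npy",d)
    for n,z in [("red_grip",.078),("red_stop",.056),("black_grip",.078)]:
        for q in spot_point(cam,n)[:3]:
            print(cam,n,q["conf"],q["location"],unproj(inf,d,q["location"]).round(4),unproj(inf,d,q["location"],z).round(4))
E
```

```text
{'clock': 0.0, 'joint_pos': array([-1.28099434e+00,  2.41400129e-01,  3.73906394e-03,  1.33520068e+00,
       -1.24058828e-05,  1.57078061e+00]), 'joint_vel': array([ 1.28228454e-03, -7.35111089e-04, -1.62390606e-04,  1.47785538e-05,
       -1.36342861e-03, -7.61246444e-04]), 'tau': array([-3.89298802e-04, -3.72317398e+01,  2.52408063e+01,  1.69340411e-02,
       -7.09418896e-05,  7.22132455e-06]), 'eef_pos': array([ 0.14270736, -0.47857973,  0.24442501]), 'tool_rot': array([ 9.89518544e-01,  1.44402163e-01, -1.55247206e-04, -1.02099086e-03]), 'ft_force': array([ 0.67847747, -0.2444416 ,  0.23442004]), 'ft_torque': array([ 0.05079053, -0.02383529,  0.01884421]), 'grip_width': 0.08521902142778753}
top red_grip 0.57 [193.6, 339.2] [ 0.523  -0.167   0.0977] [ 0.5233 -0.1712  0.078 ]
top red_stop 0.7 [132.4, 341.8] [ 0.6522 -0.1942  0.0047] [ 0.6432 -0.183   0.056 ]
top black_grip 0.75 [209.3, 157.4] [0.4966 0.1692 0.0963] [0.4962 0.1741 0.078 ]
scene red_stop 0.49 [194.1, 162.5] [ 0.6158 -0.228   0.0103] [ 0.6452 -0.1823  0.056 ]
scene black_grip 0.73 [228.7, 340.4] [0.5027 0.1793 0.0896] [0.4919 0.1743 0.078 ]
```

```bash
python3 -c "
import cv2
im=cv2.imread('pics/top0.png');cv2.imwrite('pics/top0c.png',cv2.resize(im[90:290,250:450],None,fx=3,fy=3,interpolation=cv2.INTER_CUBIC))"
```

```text
(no output)
```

View pics/top0.png

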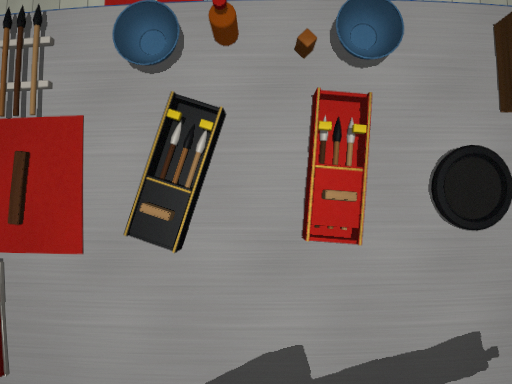

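View pics/top0c.png

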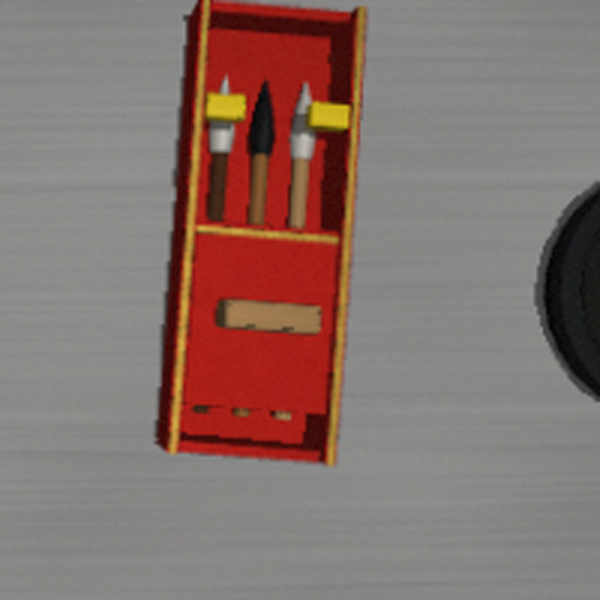

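The top view shows the red box with its long axis nearly along +x. The handle top is near (196, 341), the shoes near (126, 325) and (128, 360), and the cover's front edge near row 167. The black box stands to the left. Next I work out the track axis and the approach.

Run:
```python
from h import *
inf=camera_info("top");d=np.load("pics/top0.npy")
P=lambda c,r,z:unproj(inf,d,(90+r/3,250+c/3),z)
L1,L0,R1,R0=P(207,4,.06),P(177,450,.06),P(362,12,.06),P(332,460,.06)
for a,b in((L1,L0),(R1,R0)): v=a-b;print("rail",b.round(4),np.linalg.norm(v).round(4),np.arctan2(v[1],v[0]).round(4))
print("width",np.linalg.norm(L1-R1),np.linalg.norm(L0-R0))
S=(P(226,121,.064)+P(329,129,.064))/2;print("stop face",S)
print("cover edge",(P(198,228,.056)+P(338,237,.056))/2)
im=cv2.imread("pics/top0.png")
m=(d>0); rr,cc=np.mgrid[180:210,315:365]
pts=np.array([unproj(inf,d,(r,c)) for r,c in zip(rr.ravel(),cc.ravel())])
h=pts[pts[:,2]>.088];print("handle top",len(h),h.mean(0),h.min(0),h.max(0), cv2.minAreaRect(h[:,:2].astype(np.float32)))
o=get_obs();Rt=R.from_quat(o["tool_rot"]).as_matrix();print(Rt.round(3))
```

```text
rail [ 0.4346 -0.1155  0.06  ] 0.2905 -0.0816
rail [ 0.427  -0.2158  0.06  ] 0.2928 -0.087
width 0.10213695998661347 0.10052721864697634
stop face [ 0.64328944 -0.18269153  0.064     ]
cover edge [ 0.57441176 -0.1769289   0.056     ]
handle top 330 [ 0.52032744 -0.16486435  0.11570532] [ 0.50914175 -0.20146651  0.08924359] [ 0.53183202 -0.02044214  0.79836401] ((0.5220036506652832, -0.11103665083646774), (0.18070462346076965, 0.02138921618461609), 88.54653930664062)
[[ 0.958  0.286 -0.   ]
 [ 0.286 -0.958  0.   ]
 [ 0.    -0.    -1.   ]]
```

Call:
arm_command(
  translation=[
    [3.6,-1.5,0],
    [7.2,-3.0,0],
    [10.8,-4.5,0],
    [14.4,-6.0,0],
    [18.0,-7.5,0],
  ],
  turn=[-0.12,-0.24,-0.36,-0.48,-0.6],
  hand=[0,0,0,0,0],
)

```text
clock: 0.82
eef_pos: [0.2949, -0.3547, 0.2455]
tool_rot: [0.902, 0.433, 0.0, 0.0]
ft_force: [0.2, -0.6, 0.3]
grip_width: 0.0854
```

```bash
cat >> h.py <<'E'
def go(x,y,z,yaw=-.084):
    o=get_obs();M=R.from_quat(o["tool_rot"]).as_matrix()
    a=np.arctan2(M[1,1],M[0,1])
    print("t",o["clock"],"tcp",o["eef_pos"].round(4),"w",o["grip_width"],"F",o["ft_force"].round(1),"tilt",M[:,2].round(3))
    print("shift cm",(M.T@(np.array([x,y,z])-o["eef_pos"])*100).round(2),"turn",-(yaw-a))
E
python3 -c "
from h import *
go(.518,-.172,.245)"
```

```text
t 0.8167 tcp [ 0.2949 -0.3547  0.2455] w 0.08539384163489108 F [ 0.2 -0.6  0.3] tilt [ 0. -0. -1.]
shift cm [28.21  5.97  0.05] turn -0.5919580554627518
```

Call:
arm_command(
  translation=[
    [3.6,0.8,0],
    [7.2,1.6,0],
    [10.8,2.4,0],
    [14.4,3.2,0],
    [18.0,4.0,0],
  ],
  turn=[-0.12,-0.24,-0.36,-0.48,-0.59],
  hand=[0,0,0,0,0],
)

```text
clock: 1.23
eef_pos: [0.4396, -0.2398, 0.2455]
tool_rot: [0.737, 0.676, 0.0, 0.0]
ft_force: [0.9, -0.1, 0.1]
grip_width: 0.0851
```

```bash
python3 -c "
from h import *
go(.518,-.172,.225)"
```

```text
t 1.2333 tcp [ 0.4396 -0.2398  0.2455] w 0.08513408479849463 F [ 0.9 -0.1  0.1] tilt [ 0. -0. -1.]
shift cm [7.42 7.23 2.05] turn -0.0010653507509212068
```

Call:
arm_command(
  translation=[
    [2.5,2.4,0.5],
    [5.0,4.8,1],
    [7.4,7.2,2],
    [7.4,7.2,2],
    [7.4,7.2,2],
  ],
  turn=[0,0,0,0,0],
  hand=[0,0,0,0,0],
)

```text
clock: 1.65
eef_pos: [0.5173, -0.1725, 0.2241]
tool_rot: [0.737, 0.676, -0.001, -0.001]
ft_force: [-0.3, -0.2, 0.3]
grip_width: 0.0855
```

Run:
```python
from h import *
go(.518,-.172,.225)
inf=camera_info("wrist");im,d=camera("wrist")
cv2.imwrite("pics/w1.png",im[:,:,::-1]);np.save("pics/w1.npy",d);np.save("pics/w1i.npy",inf,allow_pickle=True)
print(np.linalg.inv(inf["world_to_cam"]).round(3))
for n,z in [("red_grip",.078),("red_stop",.056)]:
    for q in spot_point("wrist",n)[:2]: print(n,q["conf"],q["location"],unproj(inf,d,q["location"],z).round(4))
```

```text
t 1.65 tcp [ 0.5173 -0.1725  0.2241] w 0.08545616276990428 F [-0.3 -0.2  0.3] tilt [-0.002  0.    -1.   ]
shift cm [ 0.05  0.06 -0.09] turn -0.0034897583122422554
[[ 0.996 -0.081 -0.029  0.524]
 [-0.087 -0.945 -0.317 -0.091]
 [-0.002  0.318 -0.948  0.352]
 [ 0.     0.     0.     1.   ]]
red_grip 0.74 [181.5, 264.4] [ 0.521  -0.1703  0.078 ]
```

View pics/w1.png

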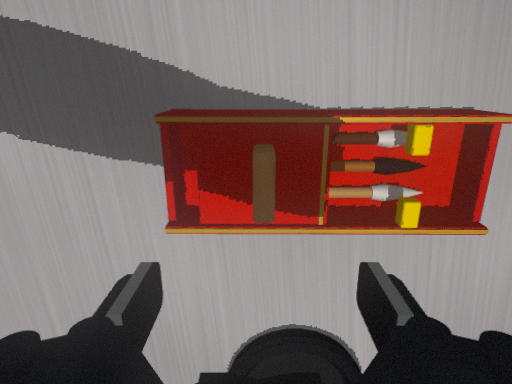

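The wrist view shows the handle at about (182, 264), the cover's front strip at column 325 and the shoes' near faces at columns 396–407. I'll enlarge it to pick the edges.

```bash
python3 -c "
import cv2
im=cv2.imread('pics/w1.png');cv2.imwrite('pics/w1c.png',cv2.resize(im[105:240,240:440],None,fx=4,fy=4,interpolation=cv2.INTER_CUBIC))"
```

```text
(no output)
```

View pics/w1c.png

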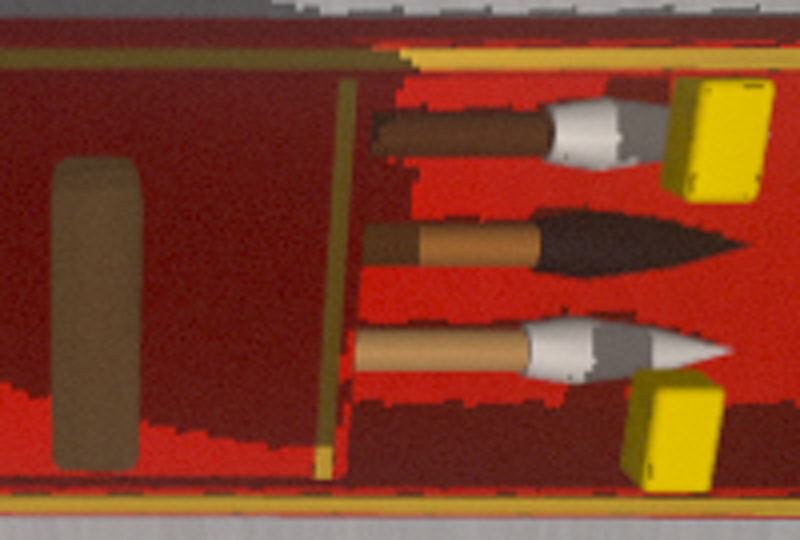

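Run:
```python
from h import *
inf=np.load("pics/w1i.npy",allow_pickle=True).item();d=np.load("pics/w1.npy")
P=lambda c,r,z:unproj(inf,d,(105+r/4-.4,240+c/4-.4),z)
A=np.array
f=P(687,140,.064);n=P(648,438,.064)
e1,e0=P(356,80,.056),P(332,478,.056)
hb=[P(*q,.094) for q in((53,190),(141,190),(53,468),(141,468))]
u=A([np.cos(-.084),np.sin(-.084),0])
print("shoes",f,n,f@u,n@u,"edge",e1,e0,e1@u,e0@u)
hc=sum(hb)/4;print("handle",hc,hc@u,[ (q@u).round(4) for q in hb],"wid",np.linalg.norm(hb[0]-hb[2]))
r0,r1=P(0,58,.06),P(800,60,.06);v=r1-r0;print("far rail yaw",np.arctan2(v[1],v[0]))
r0,r1=P(0,505,.06),P(800,508,.06);v=r1-r0;print("near rail yaw",np.arctan2(v[1],v[0]))
for c,r in((97,320),(200,300),(700,140),(690,440)): print(unproj(inf,d,(105+r/4,240+c/4)).round(4))
```

```text
shoes [ 0.64697138 -0.14849952  0.064     ] [ 0.64198026 -0.21561159  0.064     ] 0.6571495021271304 0.6578067681318893 edge [ 0.57961164 -0.1309483   0.056     ] [ 0.57199378 -0.22296012  0.056     ] 0.5885546974939905 0.5886836075107031
handle [ 0.52032786 -0.17100979  0.094     ] 0.5328411550772661 [np.float64(0.5244), np.float64(0.5412), np.float64(0.5239), np.float64(0.5419)] wid 0.057624486737713074
far rail yaw -0.09113517927632912
near rail yaw -0.08881528961992939
[ 0.5209 -0.1685  0.094 ]
[ 0.5439 -0.1771  0.0566]
[ 0.65   -0.1491  0.064 ]
[ 0.6519 -0.2174  0.0637]
```

Run:
```python
import workcell as w
print([n for n in dir(w) if not n.startswith('_')], getattr(w,'tip_reach',None))
from h import *
go(.5205,-.171,.100,-.088)
```

```text
['Unreachable', 'camera', 'camera_info', 'get_obs', 'job_done', 'search_frame', 'spot_point', 'tip_reach'] 0.014
t 1.8 tcp [ 0.5162 -0.1746  0.2255] w 0.08554199319288526 F [-0.3 -0.2  0.3] tilt [-0. -0. -1.]
shift cm [ 0.4   0.4  12.55] turn -0.0038652203805121105
```

Call:
arm_command(
  translation=[
    [0.2,0.2,3],
    [0.4,0.4,6],
    [0.4,0.4,9],
    [0.4,0.4,11.5],
    [0.4,0.4,12.5],
  ],
  turn=[0,0,0,0,0],
  hand=[0,0,0,0,0],
)

```text
clock: 2.22
eef_pos: [0.518, -0.1709, 0.0973]
tool_rot: [0.739, 0.673, -0.001, -0.002]
ft_force: [-0.6, 0.5, -0.6]
grip_width: 0.0853
```

Call:
arm_command(
  translation=[
    [0,0,1],
    [0,0,2.0],
    [0,0,2.3],
    [0,0,2.3],
    [0,0,2.3],
  ],
  turn=[0,0,0,0,0],
  hand=[0,0,0,0,0],
)

```text
clock: 2.63
eef_pos: [0.5218, -0.1707, 0.0783]
tool_rot: [0.739, 0.674, 0.0, 0.001]
ft_force: [0.1, -0.2, 0.6]
grip_width: 0.0853
```

```bash
python3 -c "
from h import *
go(.5205,-.171,.077,-.088)"
```

```text
t 2.6333 tcp [ 0.5218 -0.1707  0.0783] w 0.08532686426994099 F [ 0.1 -0.2  0.6] tilt [ 0.002 -0.001 -1.   ]
shift cm [-0.04 -0.13  0.13] turn -0.0032106103054299895
```

Centred. I close on the handle.

Call:
arm_command(
  translation=[
    [0,-0.1,0],
    [0,-0.1,0],
    [0,-0.1,0],
    [0,-0.1,0],
    [0,-0.1,0],
  ],
  turn=[0,0,0,0,0],
  hand=[0.4,0.6,0.8,1,1],
)

```text
clock: 3.05
eef_pos: [0.5203, -0.1703, 0.0776]
tool_rot: [0.739, 0.674, 0.0, 0.0]
ft_force: [-0.4, 1.0, 0.2]
grip_width: 0.0257
```

Call:
arm_command(
  translation=[
    [0,0,0],
    [0,0,0],
    [0,0,0],
    [0,0,0],
    [0,0,0],
  ],
  turn=[0,0,0,0,0],
  hand=[1,1,1,1,1],
)

```text
clock: 3.47
eef_pos: [0.5204, -0.1703, 0.0776]
tool_rot: [0.739, 0.674, 0.0, 0.0]
ft_force: [-0.9, 0.8, 2.9]
grip_width: 0.0169
```

```bash
python3 -c "
from h import *
u=np.array([np.cos(-.088),np.sin(-.088),0])
go(.5205,-.171,.077,-.088);o=get_obs();print('s',o['eef_pos']@u,'Fu',o['ft_force']@u,o['ft_torque'])
c=o['eef_pos']+u*.065;go(*c,-.088)"
```

```text
t 3.4667 tcp [ 0.5204 -0.1703  0.0776] w 0.016855511489556003 F [-0.9  0.8  2.9] tilt [ 0.001 -0.    -1.   ]
shift cm [-0.07  0.02  0.06] turn -0.0029141881925355273
s 0.5333467500412111 Fu -0.9656946808738294 [0.12052734 0.07224888 0.00680643]
t 3.4667 tcp [ 0.5204 -0.1703  0.0776] w 0.016855511489556003 F [-0.9  0.8  2.9] tilt [ 0.001 -0.    -1.   ]
shift cm [0.02 6.5  0.  ] turn -0.0029141881925355273
```

Gripped (about 17 mm). I slide forward 5 cm, short of the predicted contact at about 6.4 cm.

Call:
arm_command(
  translation=[
    [0,1,0],
    [0,2,0],
    [0,3,0],
    [0,4,0],
    [0,5,0],
  ],
  turn=[0,0,0,0,0],
  hand=[1,1,1,1,1],
)

```text
clock: 3.88
eef_pos: [0.5702, -0.1748, 0.0776]
tool_rot: [0.739, 0.674, 0.0, -0.0]
ft_force: [-1.5, 0.2, 4.0]
grip_width: 0.0171
```

Call:
arm_command(
  translation=[
    [0,0.1,0],
    [0,0.2,0],
    [0,0.3,0],
    [0,0.4,0],
    [0,0.4,0],
  ],
  turn=[0,0,0,0,0],
  hand=[1,1,1,1,1],
)

```text
clock: 4.3
eef_pos: [0.5735, -0.1751, 0.0777]
tool_rot: [0.739, 0.674, 0.0, -0.0]
ft_force: [-1.1, 1.2, 4.5]
grip_width: 0.0174
```

```bash
cat >> h.py <<'E'
def st():
    u=np.array([np.cos(-.088),np.sin(-.088),0]);v=np.array([-u[1],u[0],0]);o=get_obs()
    print('t',o['clock'].__round__(2),'s',(o['eef_pos']@u).round(4),'lat',(o['eef_pos']@v).round(4),'z',o['eef_pos'][2].round(4),'Fu',(o['ft_force']@u).round(2),'Fv',(o['ft_force']@v).round(2),'Fz',o['ft_force'][2].round(2),'w',o['grip_width'].__round__(4))
E
python3 - <<'E'
from h import *
st()
inf=camera_info("wrist");im,d=camera("wrist");st()
cv2.imwrite("pics/w2.png",cv2.resize(im[:,:,::-1][80:250,200:460],None,fx=3,fy=3,interpolation=cv2.INTER_CUBIC));np.save("pics/w2.npy",d);np.save("pics/w2i.npy",inf,allow_pickle=True)
E
```

```text
t 4.3 s 0.5867 lat -0.124 z 0.0777 Fu -1.23 Fv 1.11 Fz 4.53 w 0.0174
t 4.35 s 0.5867 lat -0.124 z 0.0777 Fu 0.25 Fv 1.27 Fz 4.71 w 0.0172
```

View pics/w2.png

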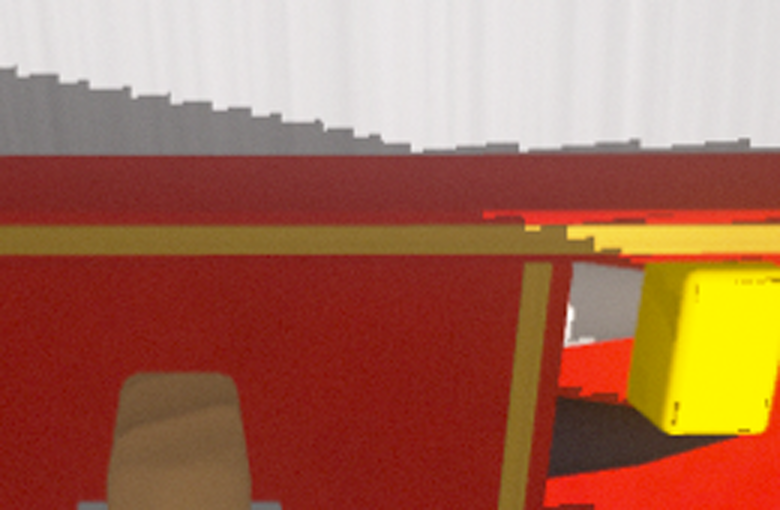

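The crop shows a red lip about 4 mm wide ahead of the gold strip, so the true leading edge is at crop x of about 557 at row 390. The shoe face's foot is at about 628, so a gap remains.

Run:
```python
from h import *
inf=np.load("pics/w2i.npy",allow_pickle=True).item();d=np.load("pics/w2.npy")
P=lambda c,r,z:unproj(inf,d,(80+r/3-.33,200+c/3-.33),z)
u=np.array([np.cos(-.088),np.sin(-.088),0])
for c,r,z in((571,265,.056),(556,390,.056),(546,500,.056),(690,275,.064),(671,430,.064),(645,265,.056),(629,390,.056)): print(c,r,(P(c,r,z)@u).round(4),P(c,r,z).round(4))
```

```text
571 265 0.6451 [ 0.6356 -0.1359  0.056 ]
556 390 0.6452 [ 0.6339 -0.1558  0.056 ]
546 500 0.6457 [ 0.6328 -0.1749  0.056 ]
690 275 0.6589 [ 0.6494 -0.1366  0.064 ]
671 430 0.6598 [ 0.6482 -0.1605  0.064 ]
645 265 0.6561 [ 0.6466 -0.1369  0.056 ]
629 390 0.6565 [ 0.6452 -0.1569  0.056 ]
```

Call:
arm_command(
  translation=[
    [0,0.2,0],
    [0,0.4,0],
    [0,0.6,0],
    [0,0.8,0],
    [0,0.8,0],
  ],
  turn=[0,0,0,0,0],
  hand=[1,1,1,1,1],
)

```text
clock: 4.77
eef_pos: [0.5819, -0.1758, 0.0776]
tool_rot: [0.739, 0.674, 0.0, 0.0]
ft_force: [0.2, 0.6, 5.0]
grip_width: 0.0172
```

```bash
python3 -c "
from h import *
st()"
```

```text
t 4.77 s 0.5951 lat -0.124 z 0.0776 Fu 0.19 Fv 0.59 Fz 4.97 w 0.0172
```

Call:
arm_command(
  translation=[
    [0,0.05,0],
    [0,0.1,0],
    [0,0.1,0],
  ],
  turn=[0,0,0],
  hand=[1,1,1],
)

```text
clock: 5.02
eef_pos: [0.5825, -0.1759, 0.0777]
tool_rot: [0.739, 0.674, 0.0, -0.0]
ft_force: [-0.6, 1.3, 5.3]
grip_width: 0.017
```

```bash
python3 -c "
from h import *
st()"
```

```text
t 5.02 s 0.5957 lat -0.124 z 0.0777 Fu -0.72 Fv 1.26 Fz 5.34 w 0.017
```

Call:
arm_command(
  translation=[
    [0,0.05,0],
    [0,0.1,0],
    [0,0.1,0],
  ],
  turn=[0,0,0],
  hand=[1,1,1],
)

```text
clock: 5.27
eef_pos: [0.5835, -0.176, 0.0777]
tool_rot: [0.739, 0.674, 0.0, -0.0]
ft_force: [-0.6, 1.5, 5.0]
grip_width: 0.0171
```

Call:
arm_command(
  translation=[
    [0,0.05,0],
    [0,0.05,0],
  ],
  turn=[0,0],
  hand=[1,1],
)

```text
clock: 5.43
eef_pos: [0.584, -0.176, 0.0776]
tool_rot: [0.739, 0.674, 0.0, -0.0]
ft_force: [-0.2, 0.9, 5.0]
grip_width: 0.0173
```

```bash
python3 -c "
from h import *
st()"
```

```text
t 5.43 s 0.5972 lat -0.124 z 0.0776 Fu -0.32 Fv 0.92 Fz 5.0 w 0.0173
```

Call:
arm_command(
  translation=[
    [0,0.05,0],
    [0,0.05,0],
  ],
  turn=[0,0],
  hand=[1,1],
)

```text
clock: 5.6
eef_pos: [0.5845, -0.1761, 0.0777]
tool_rot: [0.739, 0.674, 0.0, -0.0]
ft_force: [-0.4, 1.5, 5.6]
grip_width: 0.0172
```

```bash
python3 -c "
from h import *
st()"
```

```text
t 5.6 s 0.5977 lat -0.124 z 0.0777 Fu -0.49 Fv 1.43 Fz 5.62 w 0.0172
```

Call:
arm_command(
  translation=[
    [0,0.05,0],
    [0,0.05,0],
  ],
  turn=[0,0],
  hand=[1,1],
)

```text
clock: 5.77
eef_pos: [0.585, -0.1761, 0.0776]
tool_rot: [0.739, 0.674, 0.0, -0.0]
ft_force: [-1.3, 1.3, 6.0]
grip_width: 0.017
```

```bash
python3 -c "
from h import *
st()"
```

```text
t 5.77 s 0.5982 lat -0.124 z 0.0776 Fu -1.43 Fv 1.18 Fz 5.96 w 0.017
```

Call:
arm_command(
  translation=[
    [0,0.05,0],
    [0,0.05,0],
  ],
  turn=[0,0],
  hand=[1,1],
)

```text
clock: 5.93
eef_pos: [0.5855, -0.1762, 0.0777]
tool_rot: [0.739, 0.674, 0.0, -0.0]
ft_force: [-0.5, 0.1, 4.6]
grip_width: 0.0171
```

```bash
python3 -c "
from h import *
st()"
```

```text
t 5.93 s 0.5987 lat -0.124 z 0.0777 Fu -0.53 Fv 0.08 Fz 4.59 w 0.0171
```

Call:
arm_command(
  translation=[
    [0,0.05,0],
    [0,0.05,0],
  ],
  turn=[0,0],
  hand=[1,1],
)

```text
clock: 6.1
eef_pos: [0.586, -0.1762, 0.0777]
tool_rot: [0.739, 0.674, 0.0, -0.0]
ft_force: [-0.8, 1.0, 4.7]
grip_width: 0.0173
```

```bash
python3 -c "
from h import *
st()
inf=camera_info('wrist');im,d=camera('wrist');st()
cv2.imwrite('pics/w3.png',cv2.resize(im[:,:,::-1][80:250,200:460],None,fx=3,fy=3,interpolation=cv2.INTER_CUBIC))"
```

```text
t 6.1 s 0.5992 lat -0.124 z 0.0777 Fu -0.89 Fv 0.9 Fz 4.74 w 0.0173
t 6.15 s 0.5992 lat -0.124 z 0.0776 Fu -0.3 Fv 1.04 Fz 5.86 w 0.0171
```

View pics/w3.png

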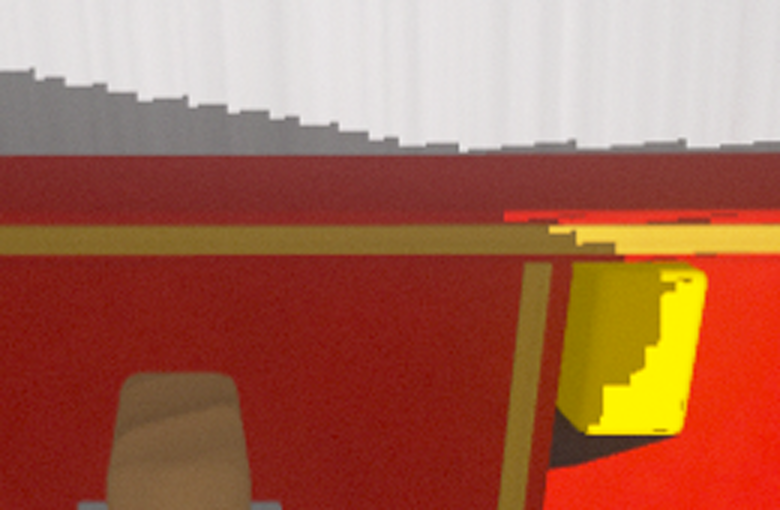

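The shoe is now visually almost at the cover's edge: the face foot is near crop x 558–572 and the lip ends at the same place. The estimated remaining gap is about 1 mm and there's no force rise yet. I continue in fine steps.

Call:
arm_command(
  translation=[
    [0,0.05,0],
    [0,0.05,0],
  ],
  turn=[0,0],
  hand=[1,1],
)

```text
clock: 6.32
eef_pos: [0.5864, -0.1762, 0.0776]
tool_rot: [0.739, 0.674, 0.0, -0.0]
ft_force: [-1.1, 0.8, 5.5]
grip_width: 0.0173
```

```bash
python3 -c "
from h import *
st()"
```

```text
t 6.32 s 0.5996 lat -0.124 z 0.0776 Fu -1.13 Fv 0.67 Fz 5.53 w 0.0173
```

Call:
arm_command(
  translation=[
    [0,0.04,0],
    [0,0.04,0],
  ],
  turn=[0,0],
  hand=[1,1],
)

```text
clock: 6.48
eef_pos: [0.5864, -0.1762, 0.0776]
tool_rot: [0.739, 0.674, -0.0, -0.0]
ft_force: [-1.9, 1.4, 6.0]
grip_width: 0.0171
```

```bash
python3 -c "
from h import *
st()"
```

```text
t 6.48 s 0.5996 lat -0.124 z 0.0776 Fu -1.98 Fv 1.19 Fz 6.0 w 0.0171
```

Call:
arm_command(
  translation=[
    [0,0.04,0],
    [0,0.04,0],
  ],
  turn=[0,0],
  hand=[1,1],
)

```text
clock: 6.65
eef_pos: [0.5864, -0.1762, 0.0777]
tool_rot: [0.739, 0.674, -0.0, -0.001]
ft_force: [-2.8, 1.5, 7.5]
grip_width: 0.0171
```

```bash
python3 -c "
from h import *
st()"
```

```text
t 6.65 s 0.5996 lat -0.124 z 0.0777 Fu -2.97 Fv 1.29 Fz 7.54 w 0.0171
```

Call:
arm_command(
  translation=[
    [0,0.06,0],
    [0,0.06,0],
    [0,0.06,0],
  ],
  turn=[0,0,0],
  hand=[1,1,1],
)

```text
clock: 6.9
eef_pos: [0.5864, -0.1762, 0.0776]
tool_rot: [0.739, 0.674, -0.001, -0.001]
ft_force: [-4.1, 0.8, 7.6]
grip_width: 0.0174
```

```bash
python3 -c "
from h import *
st()"
```

```text
t 6.9 s 0.5997 lat -0.124 z 0.0776 Fu -4.14 Fv 0.48 Fz 7.56 w 0.0174
```

Contact confirmed: the cover stays at s = 0.5996 while the force rises to about 4 N, well below 12 N. I back off to s ≈ 0.5746.

Call:
arm_command(
  translation=[
    [0,-0.6,0],
    [0,-1.2,0],
    [0,-1.9,0],
    [0,-2.5,0],
    [0,-2.6,0],
  ],
  turn=[0,0,0,0,0],
  hand=[1,1,1,1,1],
)

```text
clock: 7.32
eef_pos: [0.5612, -0.174, 0.0777]
tool_rot: [0.739, 0.674, 0.0, -0.0]
ft_force: [1.5, 0.3, 3.8]
grip_width: 0.0168
```

Call:
arm_command(
  translation=[
    [0,0,0],
    [0,0,0],
  ],
  turn=[0,0],
  hand=[1,1],
)

```text
clock: 7.48
eef_pos: [0.5614, -0.174, 0.0776]
tool_rot: [0.739, 0.674, -0.0, -0.0]
ft_force: [-1.4, 1.4, 7.4]
grip_width: 0.0169
```

```bash
python3 -c "
from h import *
st()"
```

```text
t 7.48 s 0.5745 lat -0.124 z 0.0776 Fu -1.53 Fv 1.3 Fz 7.42 w 0.0169
```

Backed off 25.1 mm. I open and lift straight up.

Call:
arm_command(
  translation=[
    [0,0,0],
    [0,0,0],
    [0,0,0],
    [0,0,0],
    [0,0,0],
  ],
  turn=[0,0,0,0,0],
  hand=[0.5,0.5,0.4,0.2,0],
)

```text
clock: 7.9
eef_pos: [0.5619, -0.1742, 0.0767]
tool_rot: [0.739, 0.674, -0.0, -0.0]
ft_force: [0.2, 1.0, 0.1]
grip_width: 0.0735
```

Call:
arm_command(
  translation=[
    [0,0,0],
    [0,0,0],
    [0,0,0],
    [0,0,0],
    [0,0,-0.5],
  ],
  turn=[0,0,0,0,0],
  hand=[0,0,0,0,0],
)

```text
clock: 8.32
eef_pos: [0.5616, -0.1739, 0.0815]
tool_rot: [0.739, 0.674, -0.001, -0.001]
ft_force: [-0.0, 0.4, -0.2]
grip_width: 0.0853
```

Call:
arm_command(
  translation=[
    [0,0,-2],
    [0,0,-5],
    [0,0,-9],
    [0,0,-13],
    [0,0,-14],
  ],
  turn=[0,0,0,0,0],
  hand=[0,0,0,0,0],
)

```text
clock: 8.73
eef_pos: [0.5653, -0.1751, 0.2303]
tool_rot: [0.739, 0.674, 0.003, 0.005]
ft_force: [0.6, 0.0, 1.4]
grip_width: 0.0856
```

Run:
```python
from h import *
st()
inf=camera_info("wrist");im,d=camera("wrist");st()
cv2.imwrite("pics/w4.png",cv2.resize(im[:,:,::-1][95:245,200:400],None,fx=4,fy=4,interpolation=cv2.INTER_CUBIC));np.save("pics/w4.npy",d);np.save("pics/w4i.npy",inf,allow_pickle=True)
```

```text
t 8.73 s 0.5785 lat -0.1247 z 0.2303 Fu 0.61 Fv 0.06 Fz 1.35 w 0.0856
t 8.78 s 0.5787 lat -0.1248 z 0.23 Fu 0.34 Fv 0.28 Fz 2.1 w 0.0854
```

View pics/w4.png

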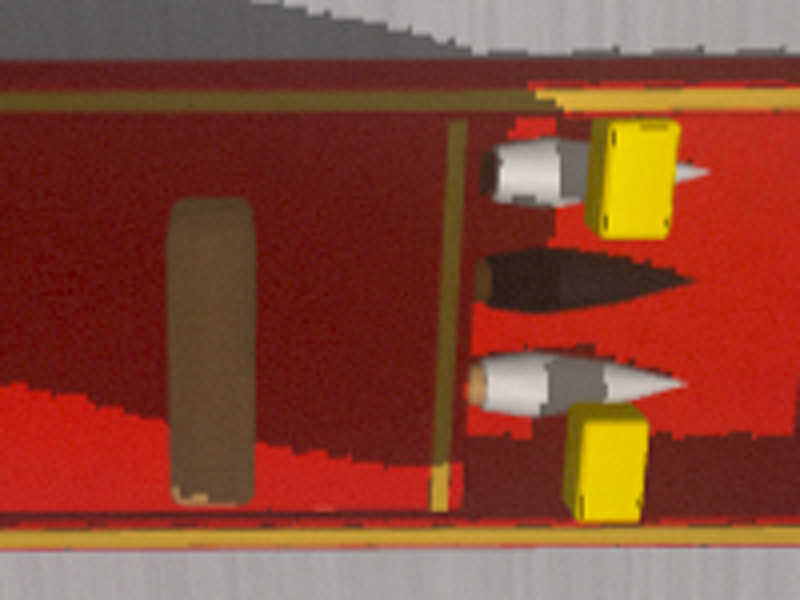

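The final view shows the cover standing clear: its lip is at crop x of about 464–482 and the shoe faces are at about 580–605. I measure the gap, compare the shoes with before and hand in.

Run:
```python
from h import *
inf=np.load("pics/w4i.npy",allow_pickle=True).item();d=np.load("pics/w4.npy")
P=lambda c,r,z:unproj(inf,d,(95+r/4-.4,200+c/4-.4),z)
u=np.array([np.cos(-.088),np.sin(-.088),0])
for n,c,r,z in(("lip",464,490,.056),("lipfar",473,330,.056),("near",581,470,.064),("far",606,180,.064),("hL",167,360,.094),("hR",256,360,.094)): print(n,(P(c,r,z)@u).round(4))
im,d2=camera("top");inf=camera_info("top")
q=[x for x in spot_point("top","black_grip")][:1]
print([(x["conf"],unproj(inf,d2,x["location"],.078).round(4)) for x in q])
st();print(get_obs()["joint_vel"].round(3))
job_done()
```

```text
lip 0.634
lipfar 0.634
near 0.6594
far 0.6595
hL 0.5651
hR 0.5831
[]
t 8.88 s 0.5763 lat -0.1243 z 0.2241 Fu -1.4 Fv 0.02 Fz -1.8 w 0.0854
[-0.002  0.039 -0.066 -0.013 -0.002  0.001]
the job is handed in; nothing more can be done
```

The red cover was slid forward until it just met the yellow shoes, then backed off about 25 mm and released. I handed the job in at 8.9 s.

- **Contact:** the cover stopped moving at 0.5996 m along the track. The push rose from about 1 N to 4 N, well under the 12 N at which the shoes creep.
- **Back-off:** I moved it back 25.1 mm, opened the gripper and lifted clear to about 0.22 m.
- **Last checks:** the final wrist picture shows a gap of about 25.4 mm from the cover's leading edge to the shoes. The shoe faces are at 0.6594 and 0.6595 m. Earlier pictures put them at 0.657–0.660 m, so they have not moved within about 2 mm of camera error.
- **Not confirmed:** my last detector check on the black cover returned nothing. The arm never went near the black box, but its position has no final measurement.

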